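Feel out the blade cabinet's hidden catch and open its drawer

TASK

The gouge drawer of the low dark cabinet is held by a safety catch hidden under one tile of the grooved rail along its front top edge. Slide the closed fingertips along the groove with a light touch until a tile gives way under them, and press it gently home so that the drawer springs ajar. Then draw the drawer fully open by its knob and let go, leaving the paint tube and eraser on top and the bottle beside it as they lie.

Things in the scene. Friction and masses are not known exactly. Their poses are not given: they have to be found in the camera images.
- cabinet: Low dark-wood blade cabinet for the studio's gouges, 170 deep (x) x 300 wide (y) x 98 mm tall with its rail; it stands firm and does not shift. Origin: centre of its underside; x points from the front face to the back, y to the left seen from the front, z up. One drawer fills the front. Its flat top behind the rail is 84 mm above the table.
- pen_rail: Grooved rail on the cabinet's front top edge. Origin: 52 mm before the cabinet's centre, 74 mm above the table; axes as the cabinet's. Groove along y, 46 mm wide, 266 mm long, between rounded beads 24 mm above the origin. Its floor: six equal pale tiles, 44.2 mm apart along y, centred on the origin, tops 18 mm above it. The wood cracks if fingers press it with over 25 N.
- catch (a joint): Hidden steel catch bar under the tiles; 0 = at rest, m downward, 0.006 at its end. The drawer is freed at 0.0035. Five tiles stand on hidden stops and do not give; one, any of the six and alike to the eye, is sprung: pressed inside its own 44 x 44 mm it sinks 7 mm under 1 to 2 N, then meets the catch, and goes 4 mm deeper under about 10 N. It springs back up.
- drawer (a joint): How far the drawer is out, m: about 0.0005 while the catch holds it, 0.095 at its stop. Freed, a spring ejector pushes it out to 0.022 or a little more; from there it slides with 1 N of drag and stays where it is left. It moves along the cabinet's -x.
- drawer_knob (a point): Centre of the brass knob's head in the middle of the drawer front: a button 24 mm across and 17 mm long, its axis level along the cabinet's x, on a 13 mm stem; 27 mm out from the drawer face, 57 mm above the table, 41 mm below the rail's top. It moves with the drawer.
- paint_tube: Magenta paint tube, 36 x 140 x 23 mm, lying loose on the cabinet's top behind the rail. Origin: centre of its underside.
- eraser: White and olive eraser, 21 x 46 x 12 mm, lying loose on the cabinet's top, left of the tube. Origin: centre of its underside.
- bottle: Glass bottle of painting medium, 47 x 102 x 47 mm, lying on the table near its front edge at the right. Origin: centre of its underside.

How it is judged:
On the way:
1. the hidden catch has been pressed down through the sprung tile (value of joint catch above 0.0025 m).
At the end, for the whole second after the job is handed in: the drawer stands still and fully open (at least 83 of its 95 mm), the catch is back up, and the paint tube, eraser and bottle lie within 25 mm of where they were (value of joint drawer above 0.083 m and velocity of joint drawer below 0.01 m/s and value of joint catch below 0.0015 m and distance of each of paint_tube, eraser, bottle from where it was at the start of the episode below 0.025 m); the robot touches nothing.
It fails at once if the fingers press on the rail or its tiles with over 25 N (contact force between the fingers and pen_rail above 25 N).
It fails at once if the tube, the eraser or the bottle is pushed more than 40 mm (distance of any of paint_tube, eraser, bottle from where it was at the start of the episode above 0.04 m).
It also fails if it takes over 64 s, if anything falls off the work surface, if the arm or the gripper's body presses on something with over 40 N, if the wrist force passes 120 N, or if a joint passes its speed limit or range.

ROBOT

A 6-joint arm with a two-finger parallel gripper is mounted at the origin on a cart in front of the work surface, level with it; the furniture and walls round the work are solid. World frame = base frame: x ahead of the robot, y to its left, z up, the work surface at z = 0. Lengths are in m, angles in rad, forces in N, time in s.
With the tool pointing down it reaches from about 0.375 to 0.9 m from the base axis. Payload 3.1 kg.
Tool frame: the origin (TCP) lies where the fingers leave the gripper's body, on its centre line; the fingertips stand 73 mm ahead of it and the grasp point (between the pads) lies 54 mm ahead of it; z points along the fingers, y is the line along which they close (so a half turn about z gives the same grasp; the last joint's range is limited). The gripper opens to 85 mm and grips with 20 to 120 N. Pads are 22 mm wide; open, the fingers measure 114 mm over their backs; the gripper's body (76 mm by 85 mm) begins 54 mm behind the grasp point. The pads swing forward as they close: fully open they stand 13 mm farther back than shut.
Start: joints at [1.133, 0.527, 1.433, -0, 1.181, -0.178], TCP at [0.161, 0.604, 0.304] pointing down, gripper open.
Joint ranges: [-3.08, 3.08], [-0.75, 2.2], [0.22, 2.44], [-1.43, 4.57], [0, 2.65], [-2.85, 2.85]. Speed limits (rad/s): [2.79, 2.79, 3.14, 3.14, 3.14, 3.14].

INTERFACE

Orientations are given as a unit quaternion [x, y, z, w].
In Python, from station import manip gives the robot as it stands.
- The arm moves only by the shell command python3 -m crank 'ROWS' [FORCE]. ROWS is JSON, a list of rows, each an object with "dp": the shift along the tool's x, y, z normalised to -1 to 1, where 1 is 50 cm, a list of three; "delta_rot": the turn, a rotation vector about the tool's x, y, z normalised to -1 to 1, where 1 is 2 pi rad, a list of three; "fingers": the opening, from -1 (shut) to 1 (fully open). A call has 1 to 12 rows; each row shifts and turns the commanded pose from where the row before left it, along the tool's axes as they then stand; what a row does not reach is not made up. A row lasts 1/12 s, in which the tool goes at most 41.7 mm and 7.16 degrees, less where a joint would pass 70% of its speed; a pose out of reach is approached as far as the arm can. A call with a number of a shift or a turn outside -1 to 1 is refused whole. A call with a gripper value outside its range is refused whole. The fingers move at their own pace and stop on an object; FORCE is the grip in N (left out, the last holds). Time passes only in rows, so rows that do not move let the fingers close. It gives the time, the measured TCP pose, the force, the opening and the grip force at its end, in the units of the state.
- manip.sense(): the state, without advancing time (a new reading comes with each control period).
- manip.snapshot(name): name is "scene" or "top" or "wrist"; returns (picture, depth): 384x512x3 uint8, red, green, blue; 384x512 float32, m along the optical axis (not along the pixel's ray), 0 where there is no reading.
- manip.camera_model(name): a dict with "fx", "fy", "cx", "cy" (pixels), "origin" and "attitude" of the camera in the world. Camera axes: x right, y up, looking along -z (the intrinsics and any distortion apply to the point x, -y, -z); pixel columns grow to the right and rows downward; lengths in m; the calibration is good to about 2 mm. A picture is of the moment at which its call begins: read the wrist's pose just before it. camera_model takes no time and is no camera call; for the wrist camera it gives the pose at the moment of the call.
- manip.sign_off(): hands the job in; it is judged then, once.
The state is a dict: "t": time; "q": joint angles; "qd": joint speeds; "tau": joint torques, N m; "tcp_pos": TCP position; "tool_rot": TCP orientation; "force": force on the tool from outside, world axes, zero at the start; "ft_torque": the same for the moment, N m; "finger_gap": opening from 0.0 (shut) to 1.0 (fully open); "gripper_force": force on a finger pad.
Only numpy, scipy, OpenCV 4.12 (cv2) and the standard library are available. Lean on these libraries where they do the work, as an engineer would, in place of code of your own. Each camera call takes 0.05 s, during which the arm holds its last target. There are 200 camera calls.

## Working session

There is one attempt and no reset: what is moved stays moved. The work goes in short steps, Python scripts to look and compute and a shell command to move; the robot and the scene stay as the last step left them, time stands still between calls to the robot, and variables do not carry over. Pictures are saved under pics/ and viewed, at most 10 in all, crops included, and the job is handed in when it is done.

```bash
mkdir -p pics; cat > h.py <<'E'
import numpy as np,cv2,json
from station import manip
from scipy.spatial.transform import Rotation as R
def snap(n,f):
    c=manip.camera_model(n); p,d=manip.snapshot(n)
    cv2.imwrite('pics/'+f+'.png',p[:,:,::-1]); np.save('pics/'+f+'.npy',d); 
    json.dump({k:np.asarray(v).tolist() for k,v in c.items() if not isinstance(v,str)},open('pics/'+f+'.json','w'))
    return p,d,c
def cloud(f):
    d=np.load('pics/'+f+'.npy');c=json.load(open('pics/'+f+'.json'))
    v,u=np.mgrid[:d.shape[0],:d.shape[1]]
    P=np.stack([(u-c['cx'])/c['fx']*d,-(v-c['cy'])/c['fy']*d,-d],-1)
    A=np.array(c['attitude']); M=R.from_quat(A).as_matrix() if A.size==4 else A.reshape(3,3)
    return P@M.T+np.array(c['origin'])
E
python3 - <<'E'
from h import *
for n in('scene','top'):
    p,d,c=snap(n,n+'0'); print(c)
    cl=cloud(n+'0'); print(cl[192,256])
a=cv2.imread('pics/scene0.png');b=cv2.imread('pics/top0.png')
s=manip.sense();print(s)
E
```

```text
{'fx': 493.27464390502263, 'fy': 493.27464390502263, 'cx': 254.36036203678484, 'cy': 198.95811022145926, 'origin': array([0.23848923, 0.53681876, 0.88728328]), 'attitude': array([-0.08515869,  0.34064188,  0.90303143, -0.24747795])}
[ 0.59828393 -0.10949824  0.06357619]
{'fx': 381.1828155866763, 'fy': 381.1828155866763, 'cx': 258.5699192324986, 'cy': 194.77111566893927, 'origin': array([ 0.40581796, -0.0512874 ,  0.96814188]), 'attitude': array([ 0.06336084, -0.06221901, -0.696959  ,  0.71159142])}
[ 0.58668897 -0.04112151  0.00129592]
{'t': 0.1, 'q': array([ 1.13247317e+00,  5.28394085e-01,  1.43377046e+00, -3.94920157e-06,
        1.18138928e+00, -1.78506844e-01]), 'qd': array([ 7.94702347e-05, -2.53503518e-03, -2.07622652e-03,  2.47988264e-04,
        1.45818116e-03, -2.56575221e-03]), 'tau': array([-2.25295967e-04, -4.43302739e+01, -1.78586733e+01, -2.38744133e-04,
        3.90017594e-03, -1.14502345e-05]), 'tcp_pos': array([0.16032591, 0.60357093, 0.30301967]), 'tool_rot': array([ 1.29542265e-01,  9.91573416e-01, -9.34874851e-04, -2.95916673e-04]), 'force': array([-3.69068418e-02, -8.46288288e-01,  6.54167347e-04]), 'ft_torque': array([-0.03471482,  0.04689115,  0.00482743]), 'gripper_force': 0.0, 'finger_gap': 0.9990416268192849}
```

View pics/scene0.png

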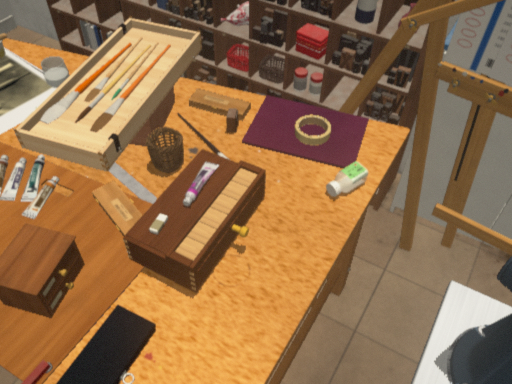

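View pics/top0.png

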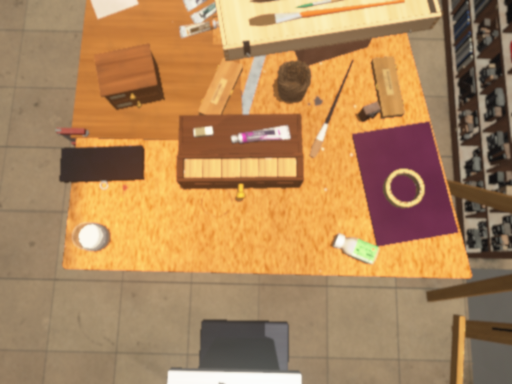

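The top view shows the cabinet at (180–302, 115–188), its tiles at (184–297, 158–178), the knob at (240,190) and the bottle at (356,248).

```bash
python3 - <<'E'
from h import *
for n in('top0','scene0'):
    C=cloud(n);im=cv2.imread(f'pics/{n}.png')
    h=cv2.cvtColor(im,cv2.COLOR_BGR2HSV)
    z=C[...,2]; 
    m=(z>.083)&(z<.099)&(h[...,1]<160)&(h[...,2]>150)
    k,l,st,ce=cv2.connectedComponentsWithStats(m.astype(np.uint8))
    for i in range(1,k):
        if st[i,4]>300:
            P=C[l==i]; r=cv2.minAreaRect(P[:,:2].astype(np.float32)*1000); print(n,st[i],r,np.median(P[:,2]))
C=cloud('top0')
for u,v in[(240,189),(240,196),(184,168),(297,168),(240,182),(182,117),(300,117),(182,186),(300,186)]: print((u,v),C[v,u].round(4))
C=cloud('scene0')
for u,v in[(240,231),(243,231)]: print((u,v),C[v,u].round(4))
E
```

```text
top0 [259 124  32  17 322] ((719.3267211914062, -83.623046875), (42.01652526855469, 75.42524719238281), 1.4956936836242676) 0.09094853121183466
top0 [ 183  157  114   22 2242] ((626.835693359375, -1.9765167236328125), (51.727577209472656, 267.90155029296875), 1.5617170333862305) 0.0935663338316321
scene0 [ 176  168   81   92 2064] ((626.5657348632812, -1.691680908203125), (48.3580322265625, 268.66876220703125), 2.0884957313537598) 0.09189854672632858
(240, 189) [ 0.5812 -0.0031  0.0657]
(240, 196) [ 0.5637 -0.0037  0.068 ]
(184, 168) [0.6236 0.1292 0.0932]
(297, 168) [ 0.6275 -0.137   0.0998]
(240, 182) [ 0.5957 -0.0032  0.0784]
(182, 117) [0.7534 0.1427 0.0857]
(300, 117) [ 0.7595 -0.1454  0.0855]
(182, 186) [0.5905 0.1423 0.0412]
(300, 186) [ 0.6004 -0.1523  0.023 ]
(240, 231) [0.5719 0.0025 0.0632]
(243, 231) [0.5654 0.0011 0.066 ]
```

```bash
python3 -m crank '[{"dp":[0,0,0],"delta_rot":[0,0,-0.0155],"fingers":-1},{"dp":[0,0,0],"delta_rot":[0,0,-0.0155],"fingers":-1},{"dp":[0,0,0],"delta_rot":[0,0,-0.0155],"fingers":-1},{"dp":[-0.053,-0.06,0],"delta_rot":[0,0,0],"fingers":-1},{"dp":[-0.053,-0.06,0],"delta_rot":[0,0,0],"fingers":-1},{"dp":[-0.053,-0.06,0],"delta_rot":[0,0,0],"fingers":-1},{"dp":[-0.053,-0.06,0],"delta_rot":[0,0,0],"fingers":-1},{"dp":[-0.053,-0.06,0],"delta_rot":[0,0,0],"fingers":-1},{"dp":[-0.053,-0.06,0],"delta_rot":[0,0,0],"fingers":-1},{"dp":[-0.053,-0.06,0],"delta_rot":[0,0,0],"fingers":-1},{"dp":[-0.053,-0.06,0],"delta_rot":[0,0,0],"fingers":-1},{"dp":[-0.053,-0.06,0],"delta_rot":[0,0,0],"fingers":-1}]'
python3 -m crank '[{"dp":[-0.053,-0.06,0],"delta_rot":[0,0,0],"fingers":-1},{"dp":[-0.053,-0.06,0],"delta_rot":[0,0,0],"fingers":-1},{"dp":[-0.053,-0.06,0],"delta_rot":[0,0,0],"fingers":-1},{"dp":[-0.053,-0.06,0],"delta_rot":[0,0,0],"fingers":-1},{"dp":[-0.053,-0.06,0],"delta_rot":[0,0,0],"fingers":-1},{"dp":[-0.053,-0.06,0],"delta_rot":[0,0,0],"fingers":-1},{"dp":[-0.053,-0.06,0],"delta_rot":[0,0,0],"fingers":-1},{"dp":[0,0,0],"delta_rot":[0,0,0],"fingers":-1},{"dp":[0,0,0],"delta_rot":[0,0,0],"fingers":-1}]'
python3 - <<'E'
from h import *
s=manip.sense();print(s['tcp_pos'],s['tool_rot'],s['force'],s['t'],s['finger_gap'])
p,d,c=snap('wrist','w0')
E
```

```text
t: 1.1
tcp_pos: [0.4084, 0.3402, 0.3037]
tool_rot: [-0.016, 1.0, -0.0, -0.0]
force: [0.3, 0.2, 0.3]
finger_gap: 0.001
gripper_force: 0.0
t: 1.85
tcp_pos: [0.6011, 0.1359, 0.3031]
tool_rot: [-0.014, 1.0, 0.0, -0.0]
force: [0.7, 1.0, -0.4]
finger_gap: 0.0
gripper_force: 0.0
[0.60108098 0.13585658 0.30312637] [-1.42087367e-02  9.99898998e-01  2.66812490e-05 -3.25031651e-04] [ 0.72330986  0.98067449 -0.43425459] 1.85 0.00042260858456525784
```

View pics/w0.png

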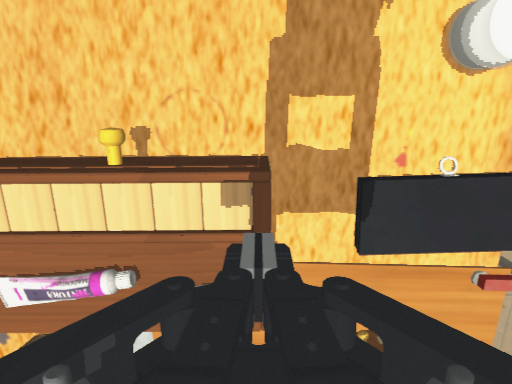

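The wrist view shows the tile row at rows 182–233, the left rail end at column about 270 and the knob at (112,135). Next I measure the rail from here.

```bash
python3 - <<'E'
from h import *
C=cloud('w0')
for u in(20,70,130,180,210):
    for v in (178,188,207,226,236): print(u,v,C[v,u].round(4),end=';')
    print()
for u in (240,250,256,262,268): print(u,C[200,u].round(4))
# beads: rows where z>.095 per column
for u in(20,70,130,180):
    z=C[165:250,u,2]; i=np.where(z>.0955)[0]+165; print(u,i, [C[k,u,0].round(4) for k in i])
for v,u in((135,105),(135,112),(135,119),(128,112)): print(C[v,u].round(4))
# fit front face top edge
E
```

```text
20 178 [ 0.5997 -0.0683  0.0986];20 188 [ 0.6103 -0.0745  0.0922];20 207 [ 0.6285 -0.0789  0.0902];20 226 [ 0.6455 -0.0792  0.0936];20 236 [ 0.6541 -0.0788  0.0962];
70 178 [ 0.5989 -0.0266  0.097 ];70 188 [ 0.6094 -0.0313  0.0909];70 207 [ 0.6269 -0.0331  0.0914];70 226 [ 0.6444 -0.0343  0.0932];70 236 [ 0.6519 -0.0322  0.0986];
130 178 [0.5973 0.0251 0.0976];130 188 [0.6079 0.0218 0.091 ];130 207 [0.6251 0.0211 0.0924];130 226 [0.6432 0.0197 0.0924];130 236 [0.6506 0.0213 0.098 ];
180 178 [0.5962 0.0679 0.0975];180 188 [0.6065 0.0663 0.092 ];180 207 [0.624  0.0657 0.092 ];180 226 [0.6424 0.0648 0.0913];180 236 [0.6495 0.0661 0.0978];
210 178 [0.5952 0.0938 0.0988];210 188 [0.606  0.0925 0.0908];210 207 [0.6234 0.0925 0.0917];210 226 [0.6419 0.0921 0.0907];210 236 [0.649  0.0929 0.0971];
240 [0.6164 0.1192 0.0908]
250 [0.6161 0.1281 0.0911]
256 [0.6142 0.1335 0.097 ]
262 [0.6139 0.1387 0.0973]
268 [0.6136 0.1439 0.098 ]
20 [173 174 175 176 177 178 179 180 181 182 183 233 234 235 236 237 238 239
 240 241 242 243] [np.float64(0.5957), np.float64(0.5964), np.float64(0.5974), np.float64
[... 1349 characters left out ...]
6), np.float64(0.6533), np.float64(0.6547), np.float64(0.6556), np.float64(0.6566)]
180 [172 173 174 175 176 177 178 179 180 181 182 233 234 235 236 237 238 239
 240 241 242] [np.float64(0.5911), np.float64(0.5921), np.float64(0.5926), np.float64(0.5935), np.float64(0.5945), np.float64(0.5952), np.float64(0.5962), np.float64(0.5972), np.float64(0.598), np.float64(0.5989), np.float64(0.6), np.float64(0.6472), np.float64(0.6482), np.float64(0.6491), np.float64(0.6495), np.float64(0.6505), np.float64(0.6515), np.float64(0.6523), np.float64(0.6531), np.float64(0.654), np.float64(0.6558)]
[ 0.5643 -0.006   0.0688]
[ 5.643e-01 -3.000e-04  6.730e-02]
[0.5645 0.0044 0.0631]
[ 0.5586 -0.0032  0.0593]
```

```bash
python3 -m crank '[{"dp":[-0.0212,-0.03,0.05],"delta_rot":[0,0,0],"fingers":-1},{"dp":[-0.0212,-0.03,0.05],"delta_rot":[0,0,0],"fingers":-1},{"dp":[0,0,0.05],"delta_rot":[0,0,0],"fingers":-1},{"dp":[0,0,0.05],"delta_rot":[0,0,0],"fingers":-1},{"dp":[0,0,0.045],"delta_rot":[0,0,0],"fingers":-1},{"dp":[0,0,0],"delta_rot":[0,0,0],"fingers":-1},{"dp":[0,0,0],"delta_rot":[0,0,0],"fingers":-1},{"dp":[0,0,0],"delta_rot":[0,0,0],"fingers":-1}]'
```

```text
t: 2.57
tcp_pos: [0.6221, 0.1098, 0.1826]
tool_rot: [-0.017, 1.0, 0.0, 0.001]
force: [0.6, -0.5, 0.2]
finger_gap: -0.001
gripper_force: 0.0
```

```bash
python3 -m crank '[{"dp":[0,-0.005,0.014],"delta_rot":[0,0,0],"fingers":-1},{"dp":[0,0,0.014],"delta_rot":[0,0,0],"fingers":-1},{"dp":[0,0,0],"delta_rot":[0,0,0],"fingers":-1},{"dp":[0,0,0.002],"delta_rot":[0,0,0],"fingers":-1},{"dp":[0,0,0],"delta_rot":[0,0,0],"fingers":-1}]'
python3 -m crank '[{"dp":[0,0,0.002],"delta_rot":[0,0,0],"fingers":-1},{"dp":[0,0,0],"delta_rot":[0,0,0],"fingers":-1},{"dp":[0,0,0],"delta_rot":[0,0,0],"fingers":-1}]'
```

```text
t: 2.98
tcp_pos: [0.6221, 0.1061, 0.1665]
tool_rot: [-0.016, 1.0, 0.0, 0.0]
force: [0.7, -0.4, 0.1]
finger_gap: 0.003
gripper_force: 0.0
t: 3.23
tcp_pos: [0.6221, 0.1061, 0.1655]
tool_rot: [-0.016, 1.0, 0.0, 0.0]
force: [0.9, -0.6, -0.2]
finger_gap: 0.001
gripper_force: 0.0
```

```bash
python3 -m crank '[{"dp":[0,0,0.002],"delta_rot":[0,0,0],"fingers":-1},{"dp":[0,0,0],"delta_rot":[0,0,0],"fingers":-1},{"dp":[0,0,0],"delta_rot":[0,0,0],"fingers":-1}]'
python3 -m crank '[{"dp":[0,0,0.001],"delta_rot":[0,0,0],"fingers":-1},{"dp":[0,0,0],"delta_rot":[0,0,0],"fingers":-1},{"dp":[0,0,0],"delta_rot":[0,0,0],"fingers":-1}]'
```

```text
t: 3.48
tcp_pos: [0.6223, 0.1062, 0.1647]
tool_rot: [-0.016, 1.0, -0.0, 0.0]
force: [-0.1, -0.0, 2.1]
finger_gap: 0.001
gripper_force: 1.1
t: 3.73
tcp_pos: [0.6223, 0.1062, 0.1647]
tool_rot: [-0.016, 1.0, -0.0, 0.0]
force: [-0.7, 0.6, 5.5]
finger_gap: -0.001
gripper_force: 2.5
```

The first tile is firm: it took 5.5 N without sinking. I slide on to the next.

```bash
python3 -m crank '[{"dp":[0,-0.022,0],"delta_rot":[0,0,0],"fingers":-1},{"dp":[0,-0.022,0],"delta_rot":[0,0,0],"fingers":-1},{"dp":[0,-0.022,0],"delta_rot":[0,0,0],"fingers":-1},{"dp":[0,-0.022,0],"delta_rot":[0,0,0],"fingers":-1},{"dp":[0,0,0],"delta_rot":[0,0,0],"fingers":-1},{"dp":[0,0,0],"delta_rot":[0,0,0],"fingers":-1}]'
```

```text
t: 4.23
tcp_pos: [0.6243, 0.0599, 0.1647]
tool_rot: [-0.016, 1.0, -0.001, 0.001]
force: [-0.1, -1.9, 4.5]
finger_gap: -0.003
gripper_force: 2.7
```

```bash
python3 -m crank '[{"dp":[0,-0.02,0],"delta_rot":[0,0,0],"fingers":-1},{"dp":[0,-0.02,0],"delta_rot":[0,0,0],"fingers":-1},{"dp":[0,-0.02,0],"delta_rot":[0,0,0],"fingers":-1},{"dp":[0,-0.02,0],"delta_rot":[0,0,0],"fingers":-1},{"dp":[0,0,0],"delta_rot":[0,0,0],"fingers":-1},{"dp":[0,0,0],"delta_rot":[0,0,0],"fingers":-1}]'
```

```text
t: 4.73
tcp_pos: [0.6254, 0.02, 0.1647]
tool_rot: [-0.016, 1.0, -0.001, 0.001]
force: [0.1, -2.4, 4.9]
finger_gap: 0.002
gripper_force: 2.7
```

```bash
python3 -m crank '[{"dp":[0,-0.022,0],"delta_rot":[0,0,0],"fingers":-1},{"dp":[0,-0.022,0],"delta_rot":[0,0,0],"fingers":-1},{"dp":[0,-0.022,0],"delta_rot":[0,0,0],"fingers":-1},{"dp":[0,-0.022,0],"delta_rot":[0,0,0],"fingers":-1},{"dp":[0,0,0],"delta_rot":[0,0,0],"fingers":-1},{"dp":[0,0,0],"delta_rot":[0,0,0],"fingers":-1}]'
```

```text
t: 5.23
tcp_pos: [0.6268, -0.0241, 0.1647]
tool_rot: [-0.016, 1.0, -0.001, 0.001]
force: [-0.5, -2.0, 5.8]
finger_gap: -0.001
gripper_force: 2.7
```

```bash
python3 -m crank '[{"dp":[0,-0.022,0],"delta_rot":[0,0,0],"fingers":-1},{"dp":[0,-0.022,0],"delta_rot":[0,0,0],"fingers":-1},{"dp":[0,-0.022,0],"delta_rot":[0,0,0],"fingers":-1},{"dp":[0,-0.022,0],"delta_rot":[0,0,0],"fingers":-1},{"dp":[0,0,0],"delta_rot":[0,0,0],"fingers":-1},{"dp":[0,0,0],"delta_rot":[0,0,0],"fingers":-1}]'
```

```text
t: 5.73
tcp_pos: [0.6275, -0.0672, 0.1635]
tool_rot: [-0.015, 1.0, -0.0, -0.0]
force: [1.1, -0.2, 0.2]
finger_gap: -0.005
gripper_force: 0.4
```

The tile at y = -0.067 gives way: z dropped and the force is near 0. I press it in steps.

```bash
python3 -m crank '[{"dp":[0,0,0.004],"delta_rot":[0,0,0],"fingers":-1},{"dp":[0,0,0.004],"delta_rot":[0,0,0],"fingers":-1},{"dp":[0,0,0.003],"delta_rot":[0,0,0],"fingers":-1},{"dp":[0,0,0],"delta_rot":[0,0,0],"fingers":-1},{"dp":[0,0,0],"delta_rot":[0,0,0],"fingers":-1}]'
python3 -m crank '[{"dp":[0,0,0.002],"delta_rot":[0,0,0],"fingers":-1},{"dp":[0,0,0.002],"delta_rot":[0,0,0],"fingers":-1},{"dp":[0,0,0],"delta_rot":[0,0,0],"fingers":-1},{"dp":[0,0,0],"delta_rot":[0,0,0],"fingers":-1}]'
```

```text
t: 6.15
tcp_pos: [0.6275, -0.0654, 0.1582]
tool_rot: [-0.017, 1.0, -0.0, -0.0]
force: [-0.4, -0.3, 0.9]
finger_gap: 0.002
gripper_force: 0.8
t: 6.48
tcp_pos: [0.6275, -0.0654, 0.1571]
tool_rot: [-0.016, 1.0, 0.0, -0.0]
force: [-1.2, 0.4, 3.4]
finger_gap: -0.007
gripper_force: 2.6
```

```bash
python3 -m crank '[{"dp":[0,0,0.002],"delta_rot":[0,0,0],"fingers":-1},{"dp":[0,0,0.001],"delta_rot":[0,0,0],"fingers":-1},{"dp":[0,0,0],"delta_rot":[0,0,0],"fingers":-1},{"dp":[0,0,0],"delta_rot":[0,0,0],"fingers":-1}]'
python3 -m crank '[{"dp":[0,0,0.002],"delta_rot":[0,0,0],"fingers":-1},{"dp":[0,0,0],"delta_rot":[0,0,0],"fingers":-1},{"dp":[0,0,0],"delta_rot":[0,0,0],"fingers":-1}]'
```

```text
t: 6.82
tcp_pos: [0.6275, -0.0654, 0.156]
tool_rot: [-0.016, 1.0, 0.0, -0.0]
force: [-1.5, 0.0, 7.8]
finger_gap: 0.003
gripper_force: 3.7
t: 7.07
tcp_pos: [0.6275, -0.0654, 0.1551]
tool_rot: [-0.016, 1.0, 0.0, 0.0]
force: [-2.2, 0.2, 7.8]
finger_gap: -0.001
gripper_force: 3.9
```

```bash
python3 -m crank '[{"dp":[0,0,0.002],"delta_rot":[0,0,0],"fingers":-1},{"dp":[0,0,0],"delta_rot":[0,0,0],"fingers":-1},{"dp":[0,0,0],"delta_rot":[0,0,0],"fingers":-1}]'
python3 -m crank '[{"dp":[0,0,0.0015],"delta_rot":[0,0,0],"fingers":-1},{"dp":[0,0,0],"delta_rot":[0,0,0],"fingers":-1},{"dp":[0,0,0],"delta_rot":[0,0,0],"fingers":-1}]'
```

```text
t: 7.32
tcp_pos: [0.6275, -0.0654, 0.154]
tool_rot: [-0.016, 1.0, 0.0, 0.0]
force: [-1.4, 1.1, 7.2]
finger_gap: -0.0
gripper_force: 3.6
t: 7.57
tcp_pos: [0.6275, -0.0654, 0.1533]
tool_rot: [-0.016, 1.0, 0.0, -0.0]
force: [-2.0, -0.6, 7.7]
finger_gap: 0.002
gripper_force: 3.8
```

```bash
cat > k.py <<'E'
from h import *
import sys
p,d,c=snap('scene',sys.argv[1]);C=cloud(sys.argv[1])
h=cv2.cvtColor(p,cv2.COLOR_RGB2HSV)
for n in('scene0',sys.argv[1]):
    C=cloud(n);im=cv2.cvtColor(cv2.imread(f'pics/{n}.png'),cv2.COLOR_BGR2HSV)
    m=(C[...,2]>.045)&(C[...,2]<.072)&(C[...,0]<.60)&(C[...,0]>.4)&(abs(C[...,1])<.05)&(im[...,1]>150)
    print(n,m.sum(),C[m].mean(0) if m.sum() else 0,C[m].min(0),C[m].max(0))
print(manip.sense()['tcp_pos'])
E
python3 k.py s1
```

```text
scene0 331 [5.85718592e-01 1.44471400e-04 6.17345524e-02] [ 0.55898158 -0.04962903  0.04513607] [0.59880598 0.04975004 0.07190189]
s1 441 [ 5.65133852e-01 -2.67804109e-04  6.39562919e-02] [ 0.5352184  -0.04984623  0.0453841 ] [0.58183989 0.04984541 0.07198573]
[ 0.62750676 -0.06540629  0.15329139]
```

```bash
python3 -c "
import cv2;cv2.imwrite('pics/s1c.png',cv2.resize(cv2.imread('pics/s1.png')[130:310,100:340],(720,540)))"
```

```text
(no output)
```

View pics/s1c.png

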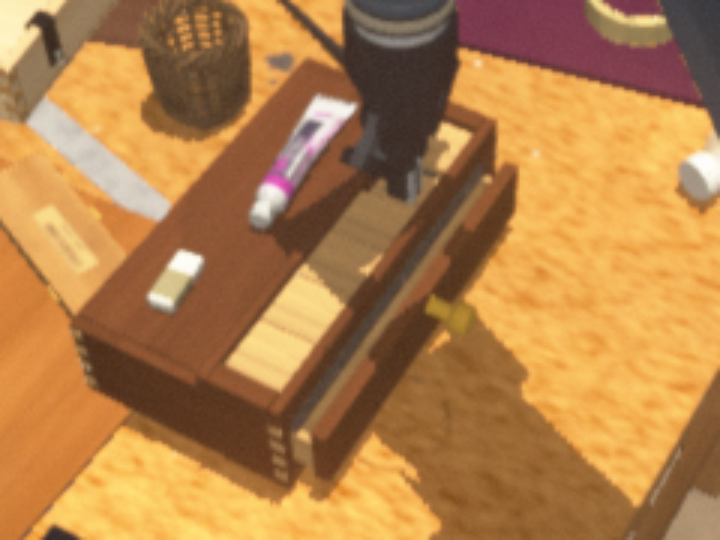

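The crop shows the drawer ajar, standing about 24 mm out, with the knob now near x 0.543. I lift off, shift over the knob and open the fingers.

```bash
python3 -m crank '[{"dp":[0,0,-0.01],"delta_rot":[0,0,0],"fingers":-1},{"dp":[0,0,-0.03],"delta_rot":[0,0,0],"fingers":-1},{"dp":[0,0,-0.06],"delta_rot":[0,0,0],"fingers":-1},{"dp":[0,0,-0.06],"delta_rot":[0,0,0],"fingers":-1},{"dp":[0.04,0.032,0],"delta_rot":[0,0,0],"fingers":1},{"dp":[0.042,0.033,0],"delta_rot":[0,0,0],"fingers":1},{"dp":[0.042,0.033,0],"delta_rot":[0,0,0],"fingers":1},{"dp":[0.042,0.032,0],"delta_rot":[0,0,0],"fingers":1},{"dp":[0,0,0],"delta_rot":[0,0,0],"fingers":1},{"dp":[0,0,0],"delta_rot":[0,0,0],"fingers":1},{"dp":[0,0,0],"delta_rot":[0,0,0],"fingers":1}]'
python3 - <<'E'
from h import *
p,d,c=snap('wrist','w1');C=cloud('w1')
im=cv2.cvtColor(p,cv2.COLOR_RGB2HSV)
m=(C[...,2]>.045)&(C[...,2]<.075)&(C[...,0]<.552)&(C[...,0]>.4)&(abs(C[...,1])<.04)
print(m.sum(),C[m].mean(0),C[m].min(0),C[m].max(0))
s=manip.sense();print(s['tcp_pos'],s['tool_rot'],s['finger_gap'])
E
```

```text
t: 8.53
tcp_pos: [0.5434, -0.0035, 0.2324]
tool_rot: [-0.016, 1.0, -0.0, 0.001]
force: [-0.1, -0.2, 0.5]
finger_gap: 0.977
gripper_force: 0.0
654 [ 0.54088279 -0.00645966  0.06427341] [ 0.53358894 -0.01850872  0.05143068] [0.55197147 0.00484938 0.0698315 ]
[ 0.54380123 -0.00383781  0.23236058] [-1.61054461e-02  9.99869823e-01 -2.12275966e-04  9.52627571e-04] 1.0006244643867928
```

View pics/w1.png

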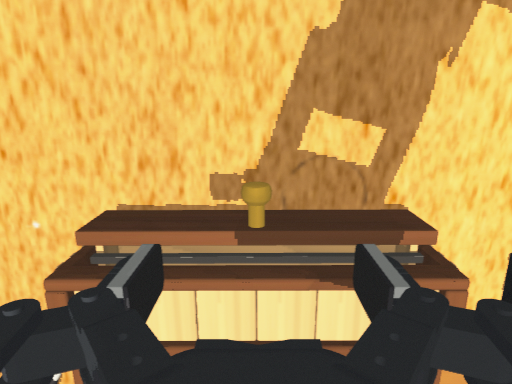

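The knob is at (257,190), centred between the fingers to within 3 mm. I go down and grip lightly.

```bash
python3 -m crank '[{"dp":[0.002,-0.006,0.05],"delta_rot":[0,0,0],"fingers":1},{"dp":[0,0,0.05],"delta_rot":[0,0,0],"fingers":1},{"dp":[0,0,0.05],"delta_rot":[0,0,0],"fingers":1},{"dp":[0,0,0.05],"delta_rot":[0,0,0],"fingers":1},{"dp":[0,0,0.038],"delta_rot":[0,0,0],"fingers":1},{"dp":[0,0,0],"delta_rot":[0,0,0],"fingers":1},{"dp":[0,0,0],"delta_rot":[0,0,0],"fingers":1}]' 25
python3 -m crank '[{"dp":[0,0,0],"delta_rot":[0,0,0],"fingers":-1},{"dp":[0,0,0],"delta_rot":[0,0,0],"fingers":-1},{"dp":[0,0,0],"delta_rot":[0,0,0],"fingers":-1},{"dp":[0,0,0],"delta_rot":[0,0,0],"fingers":-1},{"dp":[0,0,0],"delta_rot":[0,0,0],"fingers":-1},{"dp":[0,0,0],"delta_rot":[0,0,0],"fingers":-1},{"dp":[0,0,0],"delta_rot":[0,0,0],"fingers":-1},{"dp":[0,0,0],"delta_rot":[0,0,0],"fingers":-1}]' 25
```

```text
t: 9.17
tcp_pos: [0.5421, -0.007, 0.1121]
tool_rot: [-0.016, 1.0, 0.0, -0.001]
force: [0.1, 0.6, 1.1]
finger_gap: 1.0
gripper_force: 0.0
t: 9.83
tcp_pos: [0.5418, -0.0054, 0.1142]
tool_rot: [-0.016, 1.0, 0.001, 0.001]
force: [-0.4, 4.3, 5.7]
finger_gap: 0.258
gripper_force: 24.2
```

```bash
python3 -m crank '[{"dp":[0.008,0,0],"delta_rot":[0,0,0],"fingers":-1},{"dp":[0.018,0,0],"delta_rot":[0,0,0],"fingers":-1},{"dp":[0.02,0,0],"delta_rot":[0,0,0],"fingers":-1},{"dp":[0.02,0,0],"delta_rot":[0,0,0],"fingers":-1},{"dp":[0.02,0,0],"delta_rot":[0,0,0],"fingers":-1},{"dp":[0.02,0,0],"delta_rot":[0,0,0],"fingers":-1},{"dp":[0.018,0,0],"delta_rot":[0,0,0],"fingers":-1},{"dp":[0.008,0,0],"delta_rot":[0,0,0],"fingers":-1},{"dp":[0.004,0,0],"delta_rot":[0,0,0],"fingers":-1},{"dp":[0,0,0],"delta_rot":[0,0,0],"fingers":-1},{"dp":[0,0,0],"delta_rot":[0,0,0],"fingers":-1}]'
```

```text
t: 10.75
tcp_pos: [0.4731, -0.0077, 0.1142]
tool_rot: [-0.016, 1.0, 0.001, -0.0]
force: [-1.2, 4.6, 7.3]
finger_gap: 0.259
gripper_force: 24.7
```

```bash
python3 -m crank '[{"dp":[0,0,0],"delta_rot":[0,0,0],"fingers":1},{"dp":[0,0,0],"delta_rot":[0,0,0],"fingers":1},{"dp":[0,0,0],"delta_rot":[0,0,0],"fingers":1},{"dp":[0,0,0],"delta_rot":[0,0,0],"fingers":1},{"dp":[0,0,0],"delta_rot":[0,0,0],"fingers":1},{"dp":[0,0,-0.03],"delta_rot":[0,0,0],"fingers":1},{"dp":[0,0,-0.06],"delta_rot":[0,0,0],"fingers":1},{"dp":[0,0,-0.06],"delta_rot":[0,0,0],"fingers":1},{"dp":[0,0,-0.06],"delta_rot":[0,0,0],"fingers":1},{"dp":[0,0,-0.06],"delta_rot":[0,0,0],"fingers":1},{"dp":[0,0,0],"delta_rot":[0,0,0],"fingers":1},{"dp":[0,0,0],"delta_rot":[0,0,0],"fingers":1}]'
python3 k.py s2; python3 -c "
import cv2;cv2.imwrite('pics/s2c.png',cv2.resize(cv2.imread('pics/s2.png')[130:310,100:340],(720,540)))"
```

```text
t: 11.75
tcp_pos: [0.4745, -0.0089, 0.2497]
tool_rot: [-0.016, 1.0, -0.001, 0.002]
force: [-0.3, 0.0, 0.4]
finger_gap: 1.001
gripper_force: 0.0
scene0 331 [5.85718592e-01 1.44471400e-04 6.17345524e-02] [ 0.55898158 -0.04962903  0.04513607] [0.59880598 0.04975004 0.07190189]
s2 390 [ 0.49487323 -0.00056684  0.06426504] [ 0.46577494 -0.04983984  0.04541258] [0.51226135 0.04989968 0.07199542]
[ 0.47356906 -0.00867482  0.2483798 ]
```

View pics/s2c.png

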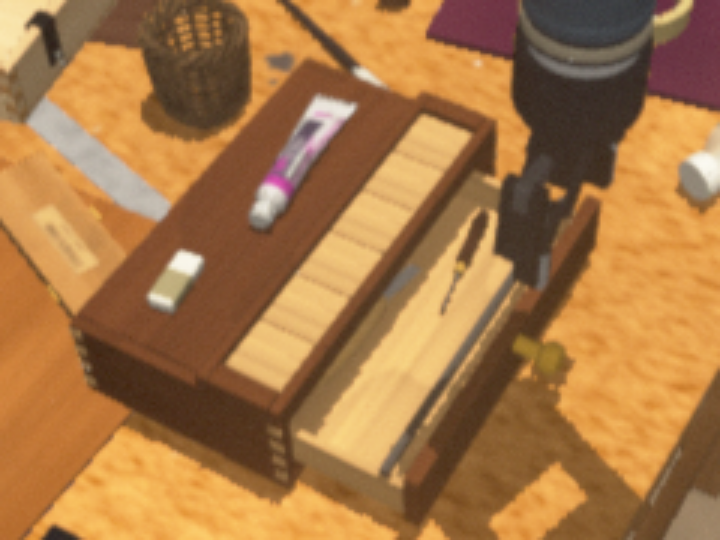

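The drawer stands about 93 mm out (0.559 to 0.466), the gripper is clear of it, and the tube, eraser and bottle have not moved.

```bash
python3 -c "
from station import manip
print(manip.sign_off())"
```

```text
the job is handed in; nothing more can be done
None
```

I found the sprung tile (fifth from the left) and pressed it home, then drew the gouge drawer out to about 93 of its 95 mm and let go. The tube, eraser and bottle looked unmoved in the last picture, and I handed the job in at about 12 s; no verdict came back.

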